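Release a specimen tube from a slanted sprung cradle

ROBOT

A 6-joint arm with a two-finger parallel gripper is mounted at the origin on the work surface. World frame = base frame: x ahead of the robot, y to its left, z up, the work surface at z = 0. Lengths are in m, angles in rad, forces in N, time in s.
With the tool pointing down it reaches from about 0.375 to 0.9 m from the base axis. Payload 3.1 kg.
Tool frame: the origin (TCP) lies on the mounting face of the last link; the fingertips stand 182 mm ahead of it and the grasp point (between the pads) lies 164 mm ahead of it; z points along the fingers, x is the direction in which the jaws open and shut, and the axes are right-handed (so a half turn about z gives the same grasp; the last joint's range is limited). The gripper opens to 87 mm and grips with 3 to 60 N. Pads are 19 mm wide; open, the fingers measure 117 mm over their backs; the gripper's body (75 mm by 190 mm) begins 51 mm behind the grasp point.
Start: joints at [0.992, 0.527, 1.433, -0, 1.181, -0.178], TCP at [0.244, 0.575, 0.405] pointing down, gripper open.
Joint ranges: [-3.08, 3.08], [-0.75, 2.2], [0.22, 2.44], [-1.43, 4.57], [0, 2.65], [-2.85, 2.85]. Speed limits (rad/s): [2.79, 2.79, 3.14, 3.14, 3.14, 3.14].

INTERFACE

Orientations are given as a 3x3 rotation matrix whose columns are the frame's x, y, z axes.
In Python, from bench import robot, imaging, order gives the robot as it stands.
- The arm moves only by the shell command python3 -m pendant 'ROWS'. ROWS is JSON, a list of rows, each an object of numbers: "claw": the closure in counts, from 0 (fully open) to 255 (shut); "x", "y", "z": the shift along the tool's x, y, z in cm; "yaw": the turn about the tool's z in degrees. In form: [{"claw": .., "x": .., "y": .., "z": .., "yaw": ..}, ...]. A call has 1 to 5 rows; each row is the pose to reach, as a shift and turn from the pose measured when the call began, along the tool's axes at that moment; what a row does not reach only later rows make up. A row lasts 1/8 s, in which the tool goes at most 62.5 mm and 10.7 degrees, less where a joint would pass 70% of its speed; a pose out of reach is approached as far as the arm can. A call with a gripper value outside its range is refused whole. The fingers move at their own pace and stop on an object; the grip force is fixed at half the most. Time passes only in rows, so rows that repeat a pose let the fingers close. It gives the time, the measured TCP pose, the force and the opening at its end, in the units of the state.
- robot.sense(): the state, without advancing time (a new reading comes with each control period).
- imaging.get_image(name): name is "scene" or "top"; returns (picture, depth): 384x512x3 uint8, blue, green, red; 384x512 float32, m along the optical axis (not along the pixel's ray), 0 where there is no reading.
- imaging.camera_info(name): a dict with "fx", "fy", "cx", "cy" (pixels), "origin" and "attitude" of the camera in the world. Camera axes: x right, y up, looking along -z (the intrinsics and any distortion apply to the point x, -y, -z); pixel columns grow to the right and rows downward; lengths in m; the calibration is good to about 2 mm. A picture is of the moment at which its call begins. camera_info takes no time and is no camera call.
- order.job_done(): hands the job in, once; it reports no verdict.
The state is a dict: "time_s": time; "qpos": joint angles; "joint_vel": joint speeds; "joint_torque": joint torques, N m; "tool_pos": TCP position; "tcp_rot": TCP orientation; "wrist_force": force on the tool from outside, world axes, zero at the start; "wrist_torque": the same for the moment, N m; "finger_gap": finger opening in m.
Only numpy, scipy, OpenCV 4.12 (cv2) and the standard library are available. Lean on these libraries where they do the work, as an engineer would, in place of code of your own. Each camera call takes 0.05 s, during which the arm holds its last target. There are 200 camera calls.

TASK

Press the tail of the slanted cradle's sprung lever down until its catch holds it by itself, so that the hold-down finger swings off the specimen tube; do not force it hard against its stop (never above 40 N). Then draw the tube out of its slanting hole and stand it upright, fully home, in either free hole of the white bench rack. Leave the lever caught down and do not disturb the other things on the bench.

Things in the scene. Friction and masses are not known exactly. Their poses are not given: they have to be found in the camera images.
- cradle: Fixed aluminium tube cradle on a dark base plate 150 x 90 x 10 mm. Origin on the bench, 85 mm below the bore mouth; x points from the tube side to the lever side, z up. The block (50 mm along the slope, 56 mm wide) has a top face that climbs 30 degrees towards +x; upwards along the bore is (-0.5, 0, 0.866) in this frame
- bore_mouth (a point): centre of the bore's mouth, 85 mm above the bench; the bore is 19.5 mm wide and 45 mm deep along its slant
- bore_bottom (a point): centre of the bore's floor, where the tube's foot stands at the start
- lever (a joint): angle of the steel lever (rad): 0 at rest, grows as its tail is pressed down. A sprung pawl catches it somewhere between 0.60 and 0.85 (set differently each time), a firm stop comes about 0.08 after; let go before, it springs back. Takes 4 to 12 N at the pad. At 0 a bent finger 3 mm over the cap blocks the tube; caught, it stands 18 mm or more behind the tube's axis
- lever_axis (a point): centre of the lever's hinge (axis along the cradle's y), 15 mm in x from the cradle's origin, 128 mm above the bench. The catch, a dark post with the pawl, stands at the lever's +y side: y 16 to 30 mm, x 19 to 51 mm from here, up to 16 mm above this point
- lever_pad (a point): centre of the top of the lever's press pad (30 mm along the lever, 26 mm wide, 6 mm thick), 75 mm from the hinge axis; the tail rises 30 degrees above level at 0 and dips 5 to 19 degrees below level when caught. Turns with the lever
- tube: The specimen tube held in the cradle: white barrel 17 mm in diameter, grey cap 20 mm in diameter and 18 mm high at the top, 95 mm long over all. Origin at the centre of its foot, z along the tube to the cap. 20 to 45 g. Starts in the bore, 50 mm standing out of it
- rack: Fixed white block 60 (x) x 160 (y) x 60 mm high with three upright holes in a row along its y, 50 mm apart, each 19.5 mm wide and 50 mm deep. Origin on the bench under its centre
- rack_floor0 (a point): centre of the floor of hole 0 (y = -50 mm), taken by the short tube; 10 mm above the bench
- rack_floor1 (a point): centre of the floor of hole 1 (the middle one), free; 10 mm above the bench, its mouth 50 mm higher
- rack_floor2 (a point): centre of the floor of hole 2 (y = +50 mm), free; 10 mm above the bench, its mouth 50 mm higher
- short_tube: a shorter capped tube (75 mm long) standing in hole 0 of the rack; leave it there
- dish: lidded glass dish, 60 mm across, 15 mm high; bystander
- jar: small amber jar, 44 mm across, 55 mm high; bystander
- flask: closed bottle, 60 mm across, 150 mm high; bystander
- slidebox: grey slide box 110 x 90 x 35 mm; bystander
- forceps: steel forceps 150 mm long, lying flat; bystander
- pot: white sample pot 52 mm across, 70 mm high; bystander
Things that resemble listed ones, but are neither listed nor needed, are in the scene too. Leave any blue look-alike of the cradle alone.

How it is judged:
By the outcome, as a careful person would: the job done as asked, in the order asked, and still so for the second after the job is handed in, with the robot touching nothing.
It also fails if it takes over 56 s, if anything falls off the work surface, if the arm or the gripper's body presses on something with over 40 N, if the wrist force passes 120 N, or if a joint passes its speed limit or range.

## Working session

There is one attempt and no reset: what is moved stays moved. The work goes in short steps, Python scripts to look and compute and a shell command to move; the robot and the scene stay as the last step left them, time stands still between calls to the robot, and variables do not carry over. Pictures are saved under pics/ and viewed, on a budget of 10 in all, crops included, one or two more only if the job needs it, and the job is handed in when it is done.

```bash
ls; mkdir -p pics
cat > h.py <<'E'
import numpy as np, cv2
from bench import robot, imaging, order
def snap(n,f):
    im,d=imaging.get_image(n); cv2.imwrite(f'pics/{f}.png',im); np.savez(f'pics/{f}.npz',im=im,d=d); return im,d
def pts(n,d):
    c=imaging.camera_info(n); v,u=np.mgrid[0:d.shape[0],0:d.shape[1]]
    p=np.stack([(u-c['cx'])/c['fx']*d,-(v-c['cy'])/c['fy']*d,-d],-1)
    return p@np.array(c['attitude']).T+np.array(c['origin'])
E
python3 - <<'E'
from h import *
for n in('scene','top'):
    c=imaging.camera_info(n);print(c)
    snap(n,n+'0')
print(robot.sense())
E
```

```text
pics
{'fx': 416.63484243777225, 'fy': 416.63484243777225, 'cx': 253.66704538667253, 'cy': 191.60499592141426, 'origin': array([1.26274686, 0.54632153, 0.90373469]), 'attitude': array([[-0.65401681, -0.51237857,  0.55653411],
       [ 0.75644032, -0.45049106,  0.47418967],
       [ 0.00774902,  0.73111285,  0.68221254]])}
{'fx': 446.5623135877668, 'fy': 446.5623135877668, 'cx': 262.57344938845273, 'cy': 186.99816886406714, 'origin': array([ 0.4631009 , -0.00413853,  1.65455357]), 'attitude': array([[ 0.01782347,  0.99558855, -0.09211815],
       [-0.99983846,  0.01753398, -0.00395102],
       [-0.00231839,  0.09217369,  0.99574024]])}
{'time_s': 0.1, 'qpos': array([ 9.91477681e-01,  5.28364102e-01,  1.43374787e+00, -3.55054330e-05,
        1.18140985e+00, -1.78521823e-01]), 'joint_vel': array([ 9.91575829e-04, -1.43009918e-03, -1.79132118e-03,  1.88125166e-04,
        2.62961978e-03, -5.11814386e-05]), 'joint_torque': array([ 5.11679063e-04, -4.40985382e+01, -1.77150893e+01,  6.34916034e-02,
        5.34199120e-02, -6.18965692e-05]), 'tool_pos': array([0.24366616, 0.57521654, 0.40388311]), 'tcp_rot': array([[ 3.90138722e-01,  9.20755516e-01, -1.02863685e-03],
       [ 9.20754121e-01, -3.90139954e-01, -1.63237087e-03],
       [-1.90432682e-03, -3.10270535e-04, -9.99998139e-01]]), 'wrist_force': array([ 0.77293164, -0.26934134,  1.09969863]), 'wrist_torque': array([ 0.03789093, -0.02334448,  0.0216035 ]), 'finger_gap': 0.08725242255385436}
```

View pics/scene0.png

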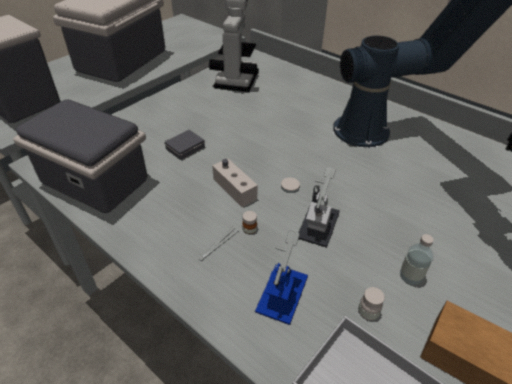

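View pics/top0.png

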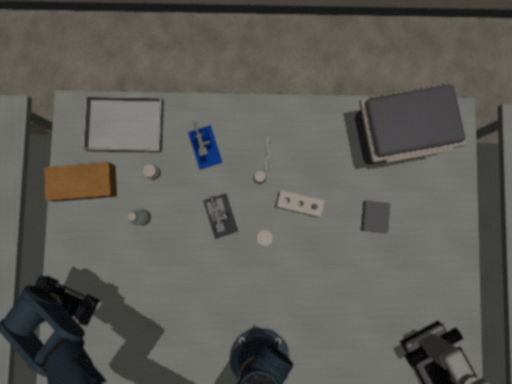

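The grey cradle on a dark plate is at scene (320,222) / top (221,216). The one look-alike is blue, at scene (283,292) / top (205,146), so I leave that alone. The white rack is at scene (234,183) / top (300,203), with its short tube at the end near scene (225,163). Next is a close crop of the cradle and rack.

Run:
```python
from h import *
a=np.load('pics/scene0.npz');b=np.load('pics/top0.npz')
def crop(im,x,y,w,h,s): return cv2.resize(im[y:y+h,x:x+w],None,fx=s,fy=s,interpolation=cv2.INTER_CUBIC)
A=crop(a['im'],290,160,60,90,6)  # 360x540
B=crop(b['im'],195,185,50,60,7)[:, :350]; 
C=crop(b['im'],270,180,60,45,6)[:120+50,:350] if 0 else cv2.resize(b['im'][182:222,270:330],(350,120))
D=np.vstack([B,C]); cv2.imwrite('pics/crop1.png',np.hstack([A,D]))
P=pts('scene',a['d']);Q=pts('top',b['d'])
np.set_printoptions(precision=3,suppress=True)
print(P[222,320],P[183,234],Q[216,221],Q[203,300])
# heights in top crop
print((Q[190:242:3,200:242:3,2]*1000).astype(int))
m=(Q[...,2]>.05)&(Q[...,2]<.07)&(abs(Q[...,0]-.43)<.1)&(Q[...,1]<-.02)&(Q[...,1]>-.22)
r=cv2.minAreaRect(Q[m][:,:2].astype(np.float32)*1000);print(m.sum(),r)
m=(P[...,2]>.055)&(P[...,2]<.065)&(abs(P[...,0]-.43)<.1)&(P[...,1]<-.02)&(P[...,1]>-.25)
r=cv2.minAreaRect(P[m][:,:2].astype(np.float32)*1000);print(m.sum(),r)
```

```text
[0.557 0.183 0.072] [ 0.583 -0.112  0.057] [0.503 0.145 0.094] [ 0.559 -0.137  0.005]
[[   4    0   -4   -4   -1    0    1   -2    3   -3    6    3   -4    0]
 [  -8    2    0   -2   -4   -5    4   -2    6   -1    2    3    1    5]
 [   0   -1    3   -6  134   14    9    3   12    0   -3   -2    4    2]
 [   3   -2    8   16  145  121   75   78    8   12    1   -6    4    4]
 [   4    1    9   68  151  106   77   81   14   16    1   -1   -1    0]
 [   4    8    8   78   86   97   86   90   62   11    0    2   -5    0]
 [   0    5   11   85  132  135  140   95   98   13   18    0   -5    0]
 [   2   -1    2   92  137  137   94   83   81    3   12    0   -6   -1]
 [   2    3   -2    7   87  143 1654  106  124   71    8    5   -2    4]
 [   1    6    5    7   74  102  151  157  153  108    6    5    0   -3]
 [   0    1   -2   17    6   47  149   10   10  109   10    8   -5    2]
 [  -3    4   -2   -4   10   13  163  166    6   10    7    6   -2    5]
 [  -2   -2   -3    3    5    9  167  167    6   12    3    8    6    0]
 [   3    6    5   -3   11    6  178  171  176    3   10    6    8   -4]
 [   1    1    2    2    4    8   17   16   12    5    6   16    3    2]
 [   0    5   -2   -4    0    7   11   10    6    1    4   -1    6    1]
 [   1    2   -7    9   -1   12    2   -4    2    0    7   -3    2    4]
 [  -2   -3   -1    0    0    6    3   -9   -3    0   -7    0   -1    2]]
70 ((527.2606201171875, -169.12115478515625), (77.5093002319336, 17.988250732421875), 78.20621490478516)
47 ((525.0794677734375, -166.7996063232422), (95.43280792236328, 13.353671073913574), 77.72469329833984)
```

View pics/crop1.png

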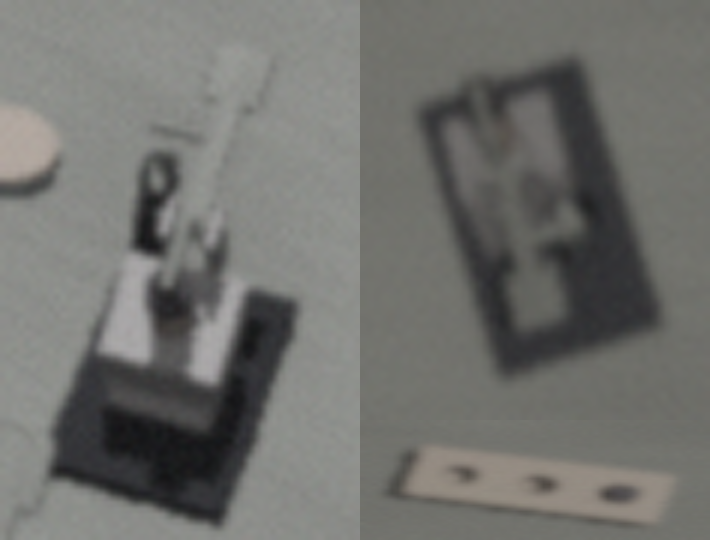

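The crop confirms the aluminium cradle on a dark plate. The tube points away from the robot, towards the scene camera, and the lever tail rises towards the robot. The pad tip is at scene ~(331,169) and top ~(221,232). The catch post is on the -Y world side. Now the rack close-up, and a pose fit of the cradle from its corners.

```bash
cat >> h.py <<'E'
def proj(n,p):
    c=imaging.camera_info(n); q=(np.atleast_2d(p)-c['origin'])@np.array(c['attitude'])
    return np.stack([c['cx']+c['fx']*q[:,0]/-q[:,2],c['cy']-c['fy']*q[:,1]/-q[:,2]],-1)
def ray(n,u,v,z):
    c=imaging.camera_info(n); r=np.array(c['attitude'])@np.array([(u-c['cx'])/c['fx'],-(v-c['cy'])/c['fy'],-1.])
    o=np.array(c['origin']); return o+r*(z-o[2])/r[2]
def Rz(a): return np.array([[np.cos(a),-np.sin(a),0],[np.sin(a),np.cos(a),0],[0,0,1.]])
E
python3 - <<'E'
from h import *
from scipy.optimize import least_squares
np.set_printoptions(precision=2,suppress=True)
a=np.load('pics/scene0.npz');b=np.load('pics/top0.npz')
A=cv2.resize(a['im'][150:215,200:265],None,fx=8,fy=8,interpolation=cv2.INTER_CUBIC)
B=cv2.resize(b['im'][184:220,272:328],None,fx=5,fy=5,interpolation=cv2.INTER_CUBIC)
B=np.vstack([B,np.zeros((520-180,280,3),np.uint8)])
cv2.imwrite('pics/rack1.png',np.hstack([A,B]))
S='scene';T='top'
pl=lambda sx,sy:('p',sx*75,sy*45,10); bl=lambda sx,sy:('b',sx*21.65,sy*28,85+sx*12.5); tip=lambda sy:('b',92.9,sy*13,173)
obs=[(S,299.2,237.5,pl(-1,1)),(S,326.7,245.8,pl(-1,-1)),(S,339.5,210.5,pl(1,-1)),
(S,306.3,219.2,bl(-1,1)),(S,326.7,224.7,bl(-1,-1)),(S,311.7,202.5,bl(1,1)),(S,330.8,208.3,bl(1,-1)),
(S,326.3,167.5,tip(1)),(S,335.3,170.8,tip(-1)),
(T,203.6,200,pl(-1,-1)),(T,225.7,193.6,pl(-1,1)),(T,237.9,230.7,pl(1,1)),(T,215.7,238.6,pl(1,-1)),(T,216.7,232.6,tip(-1)),(T,224.6,231,tip(1))]
def res(v,full=False):
    r=[]
    for n,u,w,(k,x,y,z) in obs:
        p=np.array([x+(v[3] if k=='p' else 0),y,z])/1000
        q=proj(n,Rz(v[2])@p+[v[0],v[1],0])[0]; r.append(q-[u-.42,w-.42])
    return np.array(r) if full else np.ravel(r)
s=least_squares(res,[.52,.15,np.pi+.3,0],x_scale=[.01,.01,.1,5],loss='soft_l1')
np.set_printoptions(precision=4,suppress=True)
print(s.x);print(np.round(res(s.x,True),1).tolist())
E
```

```text
[ 0.543   0.167   3.4782 35.8774]
[[-2.3, -0.5], [1.3, 0.5], [0.8, -0.2], [0.2, 0.1], [-0.3, 0.2], [0.0, -0.0], [0.8, -0.4], [0.6, -0.0], [0.9, -1.0], [-0.5, -0.1], [0.7, -1.3], [1.0, 0.3], [-0.2, 0.2], [1.0, -1.0], [0.6, -1.9]]
```

View pics/rack1.png

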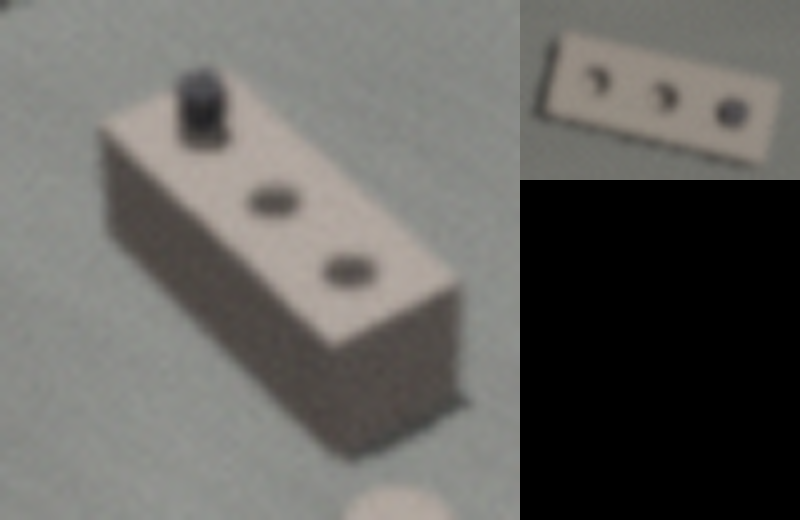

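The short dark tube stands at the far end: scene ~(225,163), or crop pixel (200,105). The free holes are hole 1 at scene ~(234,175) and hole 2 at scene ~(243.5,184). I'll fit the rack and work out the first move.

```bash
cat >> h.py <<'E'
C0=np.array([.543,.167,0]); CY=3.4782
def cw(x,y,z): return C0+Rz(CY)@(np.array([x,y,z])/1000)
def to(tip,off,ang=None):
    "tip: world target of point 'off' mm ahead of TCP"
    s=robot.sense(); R=s['tcp_rot']; t=np.array(tip)+[0,0,off/1000]
    d=R.T@(t-s['tool_pos'])*100
    yaw=0
    if ang is not None:
        yaw=-np.degrees(ang-np.arctan2(R[1,0],R[0,0])); yaw=(yaw+90)%180-90
    print('cm',d.round(2),'yaw',round(yaw,1),'t',s['time_s'],'F',s['wrist_force'].round(1),'tcp',s['tool_pos'].round(4),'gap',round(s['finger_gap'],4),'q6',s['qpos'][5].round(2))
E
python3 - <<'E'
from h import *
from scipy.optimize import least_squares
np.set_printoptions(precision=4,suppress=True)
sc=[((102,128),(-30,-80)),((228,68),(30,-80)),((460,283),(30,80)),((335,348),(-30,80)),((274,201),(0,0)),((349,270),(0,50))]
tp=[((558,32),(30,80)),((780,83),(30,-80)),((765,165),(-30,-80)),((545,112),(-30,80)),((597,82),(0,50)),((663,97),(0,0))]
obs=[('scene',(u+.5)/8-.5+200,(v+.5)/8-.5+150,p) for (u,v),p in sc]+[('top',(u-520+.5)/5-.5+272,(v+.5)/5-.5+184,p) for (u,v),p in tp]
def fit(flip):
    f=lambda v:np.ravel([proj(n,Rz(v[2])@np.array([p[0]*flip/1000,p[1]/1000,.06])+[v[0],v[1],0])[0]-[u,w] for n,u,w,p in obs])
    s=least_squares(f,[.54,-.13,-.2],x_scale=[.01,.01,.1],loss='soft_l1'); return s.cost,s.x,f(s.x).reshape(-1,2).round(1).tolist()
for fl in(1,-1):
    c,x,r=fit(fl);print(fl,c,x,r)
    print('hole2',Rz(x[2])@[0,.05,.06]+[x[0],x[1],0],'hole1',x[:2])
print('pad',cw(80,0,165.5),'mouth',cw(0,0,85))
to(cw(84,0,190),182,CY+np.pi/2)
E
```

```text
1 87.92001778167557 [ 0.5555 -0.1342 -0.2126] [[15.8, -7.3], [-15.5, 7.2], [-15.1, 8.0], [16.6, -8.2], [0.9, 0.1], [1.0, 0.2], [1.3, -0.2], [0.5, -0.2], [-0.1, -0.3], [0.2, 0.1], [-0.2, -0.2], [0.3, 0.0]]
hole2 [ 0.5661 -0.0853  0.06  ] hole1 [ 0.5555 -0.1342]
-1 71.66623373913541 [ 0.5565 -0.1353 -0.2108] [[-0.3, -0.3], [-0.5, 0.2], [0.6, -0.1], [0.1, -0.1], [0.4, 0.1], [0.6, 0.1], [-2.1, 15.9], [-2.8, 15.8], [3.8, -16.9], [4.2, -16.4], [0.1, -0.4], [0.6, -0.2]]
hole2 [ 0.5669 -0.0864  0.06  ] hole1 [ 0.5565 -0.1353]
pad [0.4675 0.1406 0.1655] mouth [0.543 0.167 0.085]
cm [-31.55  37.27   3.24] yaw -42.2 t 0.1 F [ 0.8 -0.3  1.1] tcp [0.2437 0.5752 0.4039] gap 0.0873 q6 -0.18
```

```bash
R='x'; python3 -m pendant '[{"claw":255,"x":-6,"y":7.5,"z":0,"yaw":-10},{"claw":255,"x":-11,"y":13,"z":0,"yaw":-20},{"claw":255,"x":-16,"y":18,"z":0,"yaw":-30},{"claw":255,"x":-20,"y":23,"z":0,"yaw":-40},{"claw":255,"x":-24,"y":28,"z":0,"yaw":-42.2}]'; python3 -c "
from h import *
to(cw(84,0,190),182,CY+np.pi/2)"
```

```text
time_s: 0.72
tool_pos: [0.3781, 0.3025, 0.4041]
tcp_rot: [[-0.333, 0.943, -0.001], [0.943, 0.333, -0.002], [-0.001, -0.001, -1.0]]
wrist_force: [0.8, 0.0, 0.3]
finger_gap: 0.045
cm [-18.24   2.65   3.22] yaw 0.1 t 0.725 F [0.8 0.  0.3] tcp [0.3781 0.3025 0.4041] gap 0.045 q6 -1.47
```

```bash
python3 -m pendant '[{"claw":255,"x":-6,"y":1,"z":0,"yaw":0},{"claw":255,"x":-12,"y":2,"z":0,"yaw":0},{"claw":255,"x":-18.2,"y":2.6,"z":0,"yaw":0},{"claw":255,"x":-18.2,"y":2.6,"z":1.6,"yaw":0},{"claw":255,"x":-18.2,"y":2.6,"z":3.2,"yaw":0}]'
python3 - <<'E'
from h import *
to(cw(84,0,165),182,CY+np.pi/2)
a,_=snap('scene','s1');b,_=snap('top','t1')
A=cv2.resize(a[110:250,280:370],None,fx=4,fy=4,interpolation=cv2.INTER_CUBIC)
B=cv2.resize(b[180:250,190:260],None,fx=5,fy=5,interpolation=cv2.INTER_CUBIC)
B=np.vstack([B,np.zeros((210,350,3),np.uint8)])
cv2.imwrite('pics/c2.png',np.hstack([A,B]))
E
```

```text
time_s: 1.35
tool_pos: [0.4635, 0.1381, 0.3717]
tcp_rot: [[-0.33, 0.944, -0.001], [0.944, 0.33, -0.002], [-0.001, -0.002, -1.0]]
wrist_force: [0.2, 0.2, -0.2]
finger_gap: 0.0013
cm [0.1  0.06 2.47] yaw -0.0 t 1.35 F [ 0.2  0.2 -0.2] tcp [0.4635 0.1381 0.3717] gap 0.0013 q6 -1.85
```

View pics/c2.png

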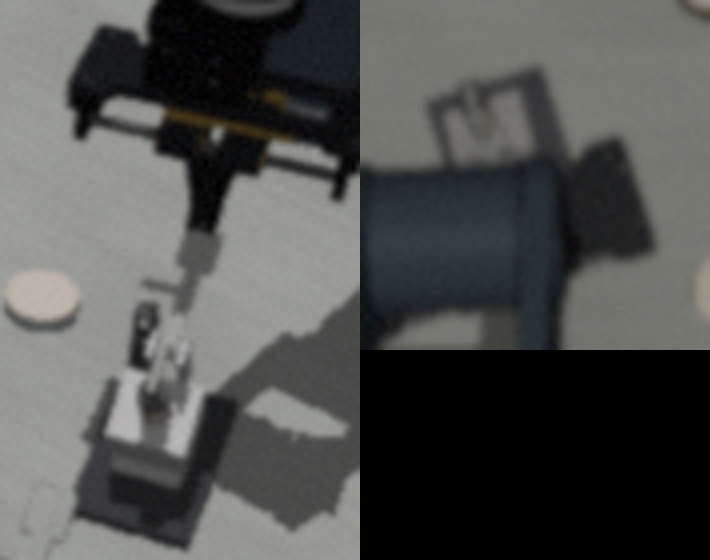

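The closed fingertips, at crop (203,228), sit right over the pad at (200,245), with the body's long side across the lever. I'll press now.

```bash
python3 -m pendant '[{"claw":255,"x":0,"y":0,"z":1,"yaw":0},{"claw":255,"x":0,"y":0,"z":2,"yaw":0},{"claw":255,"x":0,"y":0,"z":3,"yaw":0},{"claw":255,"x":0,"y":0,"z":4,"yaw":0},{"claw":255,"x":0,"y":0,"z":5,"yaw":0}]'
```

```text
time_s: 2.08
tool_pos: [0.4617, 0.1388, 0.32]
tcp_rot: [[-0.332, 0.943, -0.008], [0.943, 0.332, -0.002], [0.0, -0.008, -1.0]]
wrist_force: [-3.3, -2.1, 5.5]
finger_gap: 0.0002
```

```bash
python3 -m pendant '[{"claw":255,"x":0,"y":0,"z":0.6,"yaw":0},{"claw":255,"x":0,"y":0,"z":1.2,"yaw":0},{"claw":255,"x":0,"y":0,"z":1.5,"yaw":0},{"claw":255,"x":0,"y":0,"z":1.5,"yaw":0},{"claw":255,"x":0,"y":0,"z":0.8,"yaw":0}]'
```

```text
time_s: 2.7
tool_pos: [0.4613, 0.1387, 0.3117]
tcp_rot: [[-0.332, 0.943, -0.009], [0.943, 0.332, -0.003], [0.0, -0.009, -1.0]]
wrist_force: [-1.7, -1.5, 5.1]
finger_gap: 0.0006
```

```bash
python3 -m pendant '[{"claw":255,"x":0,"y":0,"z":0.6,"yaw":0},{"claw":255,"x":0,"y":0,"z":1.0,"yaw":0},{"claw":255,"x":0,"y":0,"z":1.1,"yaw":0},{"claw":255,"x":0,"y":0,"z":1.1,"yaw":0},{"claw":255,"x":0,"y":0,"z":0.4,"yaw":0}]'
```

```text
time_s: 3.32
tool_pos: [0.4614, 0.1388, 0.3078]
tcp_rot: [[-0.333, 0.943, -0.009], [0.943, 0.333, -0.003], [0.0, -0.01, -1.0]]
wrist_force: [-1.4, -1.4, 6.1]
finger_gap: 0.0006
```

```bash
python3 -m pendant '[{"claw":255,"x":0,"y":0,"z":0.6,"yaw":0},{"claw":255,"x":0,"y":0,"z":1.0,"yaw":0},{"claw":255,"x":0,"y":0,"z":1.1,"yaw":0},{"claw":255,"x":0,"y":0,"z":1.1,"yaw":0},{"claw":255,"x":0,"y":0,"z":0.4,"yaw":0}]'
```

```text
time_s: 3.95
tool_pos: [0.4616, 0.1389, 0.304]
tcp_rot: [[-0.332, 0.943, -0.009], [0.943, 0.332, -0.003], [0.0, -0.009, -1.0]]
wrist_force: [-0.0, 0.2, -0.3]
finger_gap: 0.0006
```

The force fell to zero on the way back up, so the lever is caught. I'll lift and look.

```bash
python3 -m pendant '[{"claw":255,"x":0,"y":0,"z":-4,"yaw":0},{"claw":0,"x":0,"y":0,"z":-9,"yaw":0},{"claw":0,"x":0,"y":0,"z":-11,"yaw":0},{"claw":0,"x":0,"y":-3,"z":-11,"yaw":0},{"claw":0,"x":0,"y":-3,"z":-11,"yaw":0}]'
python3 - <<'E'
from h import *
to(cw(-23,0,126),164,CY+np.pi/2)
a,_=snap('scene','s2')
cv2.imwrite('pics/c3.png',cv2.resize(a[150:250,280:370],None,fx=6,fy=6,interpolation=cv2.INTER_CUBIC))
E
```

```text
time_s: 4.58
tool_pos: [0.4325, 0.1291, 0.4144]
tcp_rot: [[-0.332, 0.943, -0.01], [0.943, 0.332, -0.003], [0.001, -0.01, -1.0]]
wrist_force: [0.6, -0.6, -0.3]
finger_gap: 0.0326
cm [-0.11 14.11 12.29] yaw 0.1 t 4.575 F [ 0.6 -0.6 -0.3] tcp [0.4325 0.1291 0.4144] gap 0.0326 q6 -1.87
```

View pics/c3.png

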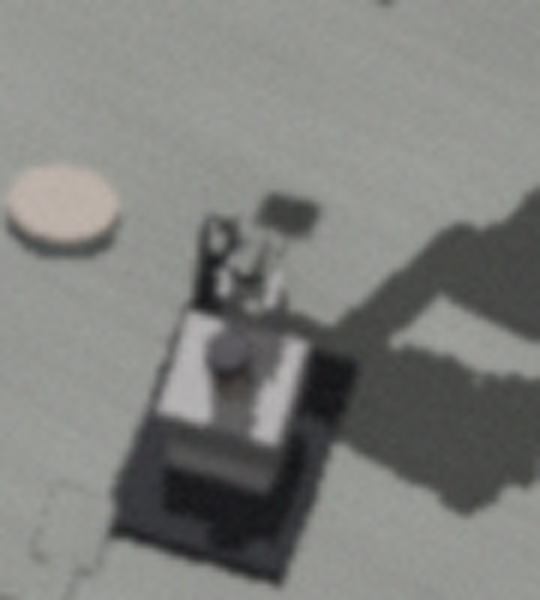

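The lever stays down: its pad is now low, at crop (290,213). The grey cap is uncovered at crop (232,350), which is scene (318.3,208). I'll check that against the model.

Run:
```python
from h import *
print(proj('scene',[cw(-25,0,128.3),cw(-26,5,128.3),cw(-30,0,128.3)]))
z=np.load('pics/s2.npz');P=pts('scene',z['d'])
q=(P[204:213,313:324]-C0)@Rz(CY)*1000
m=(q[...,2]>115)&(q[...,2]<145)&(abs(q[...,1])<15);print(m.sum(),q[m].mean(0)); print(q[4,2:9].round(0))
m=(abs(P[...,0]-.54)<.1)&(abs(P[...,1]-.16)<.08)&(P[...,2]>.14)&(P[...,2]<.2);print(((P[m]-C0)@Rz(CY)*1000).round(0)[:25].tolist())
```

```text
[[317.9690203  208.03428223]
 [316.01902447 207.77790961]
 [317.46739548 209.29549839]]
52 [-24.56986707   1.24581882 126.19101312]
[[-27.   7. 128.]
 [-26.   5. 127.]
 [-27.   2. 129.]
 [-27.  -0. 130.]
 [-25.  -3. 129.]
 [-21.  -5. 127.]
 [-20.  -7. 126.]]
[[22.0, 5.0, 158.0], [21.0, 2.0, 160.0], [11.0, 3.0, 164.0], [14.0, 1.0, 163.0], [17.0, -1.0, 161.0], [8.0, 5.0, 163.0], [9.0, 2.0, 163.0], [9.0, -0.0, 164.0], [16.0, -2.0, 158.0], [2.0, 3.0, 165.0], [3.0, 1.0, 165.0], [8.0, -1.0, 161.0], [15.0, 13.0, 146.0], [-4.0, 5.0, 166.0], [-2.0, 2.0, 165.0], [0.0, 0.0, 164.0], [4.0, -2.0, 161.0], [-11.0, 3.0, 169.0], [-9.0, 1.0, 169.0], [-2.0, -1.0, 162.0], [16.0, -0.0, 147.0], [-12.0, 8.0, 165.0], [-13.0, 5.0, 167.0], [-16.0, 2.0, 170.0], [-11.0, 0.0, 166.0]]
```

The model agrees with the cap to within ~2 mm. The raised finger tops out at z≈0.170 m, so I'll grasp the cap slightly high to keep the gripper body clear.

```bash
python3 -m pendant '[{"claw":0,"x":-0.1,"y":6,"z":0,"yaw":0},{"claw":0,"x":-0.1,"y":12,"z":0,"yaw":0},{"claw":0,"x":-0.1,"y":14.1,"z":1,"yaw":0},{"claw":0,"x":-0.1,"y":14.1,"z":5,"yaw":0},{"claw":0,"x":-0.1,"y":14.1,"z":7,"yaw":0}]'; python3 -c "
from h import *
to(cw(-23,0,130),164,CY+np.pi/2)"
```

```text
time_s: 5.25
tool_pos: [0.5672, 0.1752, 0.3404]
tcp_rot: [[-0.332, 0.943, -0.011], [0.943, 0.332, -0.002], [0.001, -0.011, -1.0]]
wrist_force: [-0.5, 0.2, 0.5]
finger_gap: 0.0832
cm [ 0.02 -0.2   4.64] yaw 0.1 t 5.25 F [-0.5  0.2  0.5] tcp [0.5672 0.1752 0.3404] gap 0.0832 q6 -1.8
```

```bash
python3 -m pendant '[{"claw":0,"x":0,"y":0,"z":2,"yaw":0},{"claw":0,"x":0,"y":0,"z":4,"yaw":0},{"claw":0,"x":0,"y":0,"z":4.6,"yaw":0},{"claw":0,"x":0,"y":0,"z":4.6,"yaw":0}]'; python3 -m pendant '[{"claw":200,"x":0,"y":0,"z":0,"yaw":0},{"claw":255,"x":0,"y":0,"z":0,"yaw":0},{"claw":255,"x":0,"y":0,"z":0,"yaw":0},{"claw":255,"x":0,"y":0,"z":0,"yaw":0},{"claw":255,"x":0,"y":0,"z":0,"yaw":0}]'
```

```text
time_s: 5.75
tool_pos: [0.5672, 0.1752, 0.2939]
tcp_rot: [[-0.332, 0.943, -0.011], [0.943, 0.332, -0.002], [0.001, -0.011, -1.0]]
wrist_force: [-0.7, 0.0, -0.3]
finger_gap: 0.0869
time_s: 6.38
tool_pos: [0.5672, 0.1753, 0.2941]
tcp_rot: [[-0.332, 0.943, -0.011], [0.943, 0.332, -0.002], [0.001, -0.011, -1.0]]
wrist_force: [-0.8, 0.3, -0.6]
finger_gap: 0.045
```

```bash
python3 -m pendant '[{"claw":255,"x":0,"y":0,"z":0,"yaw":0},{"claw":255,"x":0,"y":0,"z":0,"yaw":0},{"claw":255,"x":0,"y":0,"z":0,"yaw":0},{"claw":255,"x":0,"y":0,"z":0,"yaw":0},{"claw":255,"x":0,"y":0,"z":0,"yaw":0}]'
```

```text
time_s: 7.0
tool_pos: [0.5672, 0.1752, 0.2941]
tcp_rot: [[-0.332, 0.943, -0.011], [0.943, 0.332, -0.002], [0.001, -0.011, -1.0]]
wrist_force: [-0.5, -0.1, 0.2]
finger_gap: 0.0193
```

```bash
python3 -m pendant '[{"claw":255,"x":0,"y":0.25,"z":-0.43,"yaw":0},{"claw":255,"x":0,"y":0.6,"z":-1.04,"yaw":0},{"claw":255,"x":0,"y":1.1,"z":-1.9,"yaw":0},{"claw":255,"x":0,"y":1.6,"z":-2.77,"yaw":0},{"claw":255,"x":0,"y":1.6,"z":-2.77,"yaw":0}]'
```

```text
time_s: 7.62
tool_pos: [0.5832, 0.1808, 0.3228]
tcp_rot: [[-0.332, 0.943, -0.008], [0.943, 0.332, -0.002], [0.001, -0.009, -1.0]]
wrist_force: [0.4, 0.3, 0.5]
finger_gap: 0.0187
```

```bash
python3 -m pendant '[{"claw":255,"x":0,"y":0.5,"z":-0.87,"yaw":0},{"claw":255,"x":0,"y":1.2,"z":-2.08,"yaw":0},{"claw":255,"x":0,"y":1.9,"z":-3.3,"yaw":0},{"claw":255,"x":0,"y":3,"z":-5.2,"yaw":0},{"claw":255,"x":0,"y":4,"z":-8,"yaw":0}]'
python3 - <<'E'
from h import *
to([.5665,-.086,.2],164)
a,_=snap('scene','s3')
cv2.imwrite('pics/c4.png',cv2.resize(a[90:250,270:370],None,fx=5,fy=3.7*5/5*1.35,interpolation=cv2.INTER_CUBIC)[:, :] if 0 else cv2.resize(a[100:250,270:370],None,fx=4,fy=4,interpolation=cv2.INTER_CUBIC))
E
```

```text
time_s: 8.25
tool_pos: [0.6221, 0.1944, 0.403]
tcp_rot: [[-0.332, 0.943, -0.01], [0.943, 0.332, -0.002], [0.001, -0.01, -1.0]]
wrist_force: [-0.1, 0.6, -0.3]
finger_gap: 0.0194
cm [-24.61 -14.53   4.02] yaw 0 t 8.25 F [-0.1  0.6 -0.3] tcp [0.6221 0.1944 0.403 ] gap 0.0194 q6 -1.78
```

View pics/c4.png

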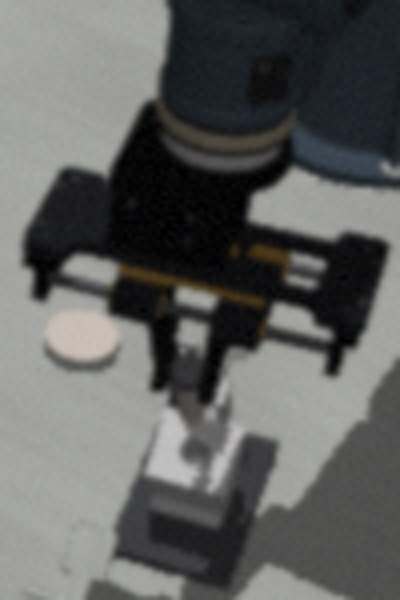

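The tube is drawn clear and hangs tilted between the fingers, with the cap at crop (185,365). The bore is empty and the lever is still down. Next I carry it to hole 2, dip the tilted foot in by ~6 mm, then swing it upright by pivoting it in the pads.

```bash
cat >> h.py <<'E'
H2=np.array([.5667,-.0862,0])
def P_to(yy,z,hole=H2):
    "cm shift bringing the pivot (cap centre, tool [0,-3.3,173.5]mm) to yy mm along tool y from hole, height z mm"
    s=robot.sense(); R=s['tcp_rot']; u=R[:,1]*[1,1,0]; u/=np.linalg.norm(u)
    p=s['tool_pos']+R@np.array([0,-.0033,.1735]); t=hole+u*yy/1000+[0,0,z/1000]
    e=p-hole; print('cm',(R.T@(t-p)*100).round(2),'P now: y %.1f x %.1f z %.1f'%(e@u*1000,e@R[:,0]*1000,p[2]*1000),'F',s['wrist_force'].round(1),'t',s['time_s'],s['finger_gap'].round(4))
E
python3 -c "
from h import *
P_to(39.1,150)"
```

```text
Traceback (most recent call last):
  File "h.py", line 31, in P_to
    e=p-hole; print('cm',(R.T@(t-p)*100).round(2),'P now: y %.1f x %.1f z %.1f'%(e@u*1000,e@R[:,0]*1000,p[2]*1000),'F',s['wrist_force'].round(1),'t',s['time_s'],s['finger_gap'].round(4))
                                                                                                                                                                 ^^^^^^^^^^^^^^^^^^^^^
AttributeError: 'float' object has no attribute 'round'
```

```bash
sed -i "s/s\['finger_gap'\].round(4)/round(s['finger_gap'],4)/" h.py
python3 -c "
from h import *
P_to(39.1,150)"
```

```text
cm [-24.57 -10.57   8.47] P now: y 144.7 x 245.6 z 234.6 F [2.4 0.2 2.3] t 8.3 0.0189
```

```bash
python3 -m pendant '[{"claw":255,"x":-5,"y":0,"z":-1,"yaw":0},{"claw":255,"x":-10,"y":-1,"z":-1,"yaw":0},{"claw":255,"x":-15,"y":-4,"z":0,"yaw":0},{"claw":255,"x":-20,"y":-8,"z":2,"yaw":0},{"claw":255,"x":-24.6,"y":-10.5,"z":4,"yaw":0}]'
python3 -m pendant '[{"claw":255,"x":0,"y":0,"z":0,"yaw":0},{"claw":255,"x":0,"y":0,"z":0,"yaw":0}]'
python3 - <<'E'
from h import *
P_to(39.1,150)
b,_=snap('top','t4');a,_=snap('scene','s4')
A=cv2.resize(a[100:220,190:290],None,fx=4,fy=4,interpolation=cv2.INTER_CUBIC)
B=cv2.resize(b[170:230,255:325],None,fx=5,fy=5,interpolation=cv2.INTER_CUBIC)
B=np.vstack([B,np.zeros((180,350,3),np.uint8)])
cv2.imwrite('pics/c5.png',np.hstack([A,B]))
E
```

```text
time_s: 8.93
tool_pos: [0.6064, -0.0735, 0.3683]
tcp_rot: [[-0.333, 0.943, 0.003], [0.943, 0.333, -0.001], [-0.002, 0.002, -1.0]]
wrist_force: [1.2, -0.2, 0.4]
finger_gap: 0.0193
time_s: 9.18
tool_pos: [0.6065, -0.0737, 0.3685]
tcp_rot: [[-0.332, 0.943, 0.003], [0.943, 0.332, -0.0], [-0.001, 0.003, -1.0]]
wrist_force: [0.0, 0.1, -0.6]
finger_gap: 0.019
cm [0.17 0.01 4.5 ] P now: y 38.9 x -1.9 z 195.0 F [ 0.   0.1 -0.6] t 9.175 0.019
```

View pics/c5.png

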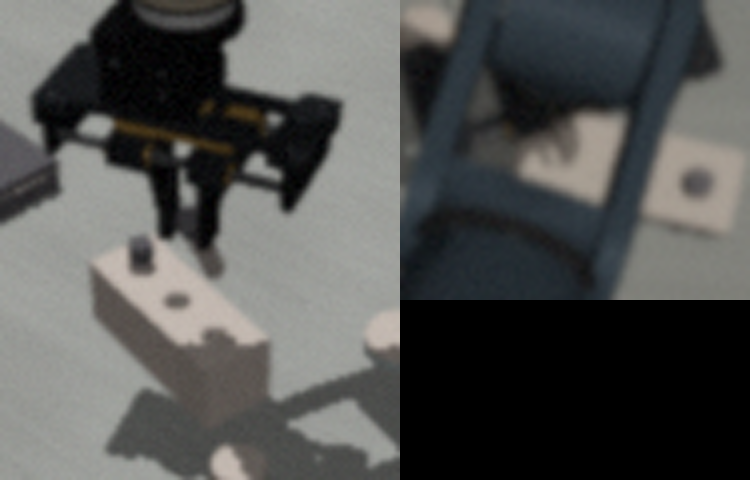

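The foot shows at scene crop (212,262), which is pixel (242.9,165.4). I'll compare that with the prediction.

Run:
```python
from h import *
R=robot.sense()['tcp_rot'];u=R[:,1]
p=robot.sense()['tool_pos']+R@np.array([0,-.0033,.1735])
for th in(30,20,10):
    F=p-.086*(np.sin(np.radians(th))*u)-[0,0,.086*np.cos(np.radians(th))]; print(th,proj('scene',F),proj('scene',p))
z=np.load('pics/s4.npz');P=pts('scene',z['d'])
for v in range(156,170,2):
    q=P[v,236:248];k=(q-H2)@R*1000
    print(v,[(int(a),int(b),int(c)) for a,b,c in zip(k[:,0],k[:,1],q[:,2]*1000)])
```

```text
30 [[243.85746722 167.27929942]] [[237.68161235 155.61684305]]
20 [[242.11156095 171.69305874]] [[237.68161235 155.61684305]]
10 [[240.22093317 175.69045736]] [[237.68161235 155.61684305]]
156 [(-2, 47, 199), (0, 48, 200), (3, 49, 202), (8, 53, 206), (11, 53, 207), (15, 56, 210), (16, 51, 207), (15, 41, 200), (15, 34, 194), (-78, -200, -3), (-73, -196, 0), (-70, -199, 0)]
158 [(-2, 48, 192), (0, 48, 193), (2, 46, 192), (9, 55, 201), (12, 55, 202), (15, 56, 203), (15, 50, 199), (16, 44, 195), (15, 36, 189), (-71, -183, 2), (-70, -189, -1), (-66, -189, 0)]
160 [(-96, -161, 1), (-3, 41, 180), (0, 39, 179), (7, 52, 191), (12, 56, 195), (15, 56, 196), (14, 48, 190), (-75, -174, -1), (-71, -174, 0), (-68, -176, 0), (-64, -174, 1), (-61, -176, 1)]
162 [(-93, -154, 0), (361, 870, 903), (-4, 31, 165), (-1, 31, 165), (12, 56, 188), (15, 56, 189), (4, 23, 162), (5, 18, 158), (-67, -164, 0), (-65, -167, -1), (-60, -165, 1), (-58, -170, -2)]
164 [(-88, -143, 0), (-84, -143, 1), (-83, -148, -2), (-3, 26, 154), (-1, 23, 152), (1, 23, 154), (4, 24, 155), (5, 19, 152), (4, 9, 144), (-59, -153, 1), (-57, -158, -1), (-54, -160, -1)]
166 [(-55, -68, 59), (-80, -133, 1), (-79, -139, -2), (-74, -136, 1), (-5, 16, 138), (-1, 17, 140), (1, 16, 141), (2, 11, 137), (3, 7, 135), (4, 1, 130), (-52, -146, 0), (-49, -147, 0)]
168 [(-50, -57, 60), (-47, -58, 60), (-44, -59, 60), (-70, -127, 0), (-67, -127, 1), (-6, 6, 123), (-1, 9, 127), (-1, 3, 123), (3, 7, 127), (3, 0, 122), (-49, -139, -2), (-44, -134, 3)]
```

The depth profile confirms the 30° tilt and the foot position. Now I lower it.

```bash
python3 -m pendant '[{"claw":255,"x":0.15,"y":0,"z":2.5,"yaw":0},{"claw":255,"x":0.15,"y":0,"z":5,"yaw":0},{"claw":255,"x":0.15,"y":0,"z":5.6,"yaw":0},{"claw":255,"x":0.15,"y":0,"z":6.2,"yaw":0},{"claw":255,"x":0.15,"y":0,"z":6.2,"yaw":0}]'; python3 -c "
from h import *
P_to(39.1,132.8)"
```

```text
time_s: 9.9
tool_pos: [0.6069, -0.0706, 0.3074]
tcp_rot: [[-0.335, 0.942, 0.005], [0.942, 0.335, -0.001], [-0.003, 0.004, -1.0]]
wrist_force: [0.6, -0.3, -0.1]
finger_gap: 0.0195
cm [-0.07 -0.14  0.11] P now: y 40.5 x 0.4 z 133.9 F [ 0.6 -0.3 -0.1] t 9.9 0.0195
```

```bash
python3 -m pendant '[{"claw":255,"x":0,"y":-0.5,"z":-0.12,"yaw":0},{"claw":255,"x":0,"y":-1.0,"z":-0.28,"yaw":0},{"claw":255,"x":0,"y":-1.5,"z":-0.4,"yaw":0},{"claw":255,"x":0,"y":-2.0,"z":-0.5,"yaw":0},{"claw":255,"x":0,"y":-2.0,"z":-0.5,"yaw":0}]'; python3 -c "
from h import *
P_to(0,138)"
```

```text
time_s: 10.52
tool_pos: [0.5874, -0.0775, 0.3124]
tcp_rot: [[-0.334, 0.942, 0.004], [0.942, 0.334, -0.001], [-0.002, 0.003, -1.0]]
wrist_force: [0.1, 0.9, -0.2]
finger_gap: 0.0191
cm [-0.09 -1.97  0.08] P now: y 19.7 x 0.5 z 138.9 F [ 0.1  0.9 -0.2] t 10.525 0.0191
```

Run:
```python
from h import *
a,_=snap('scene','s5')
cv2.imwrite('pics/c6.png',cv2.resize(a[130:210,205:275],None,fx=7,fy=7,interpolation=cv2.INTER_CUBIC))
```

```text
(no output)
```

View pics/c6.png

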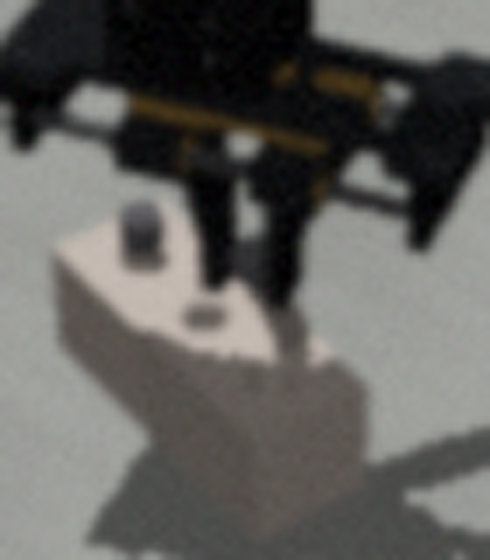

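The barrel ends at crop (292,357), which is scene (246.7,181). I'll check with depth whether the foot is in the hole.

Run:
```python
from h import *
R=robot.sense()['tcp_rot']
z=np.load('pics/s5.npz');P=pts('scene',z['d']);G=cv2.cvtColor(z['im'],cv2.COLOR_BGR2GRAY)
print('hole2',proj('scene',H2+[0,0,.06]))
for v in range(170,190,2):
    q=P[v,238:254];k=(q-H2)@R*1000
    print(v,[(int(a),int(b),int(c)) for a,b,c in zip(k[:,0],k[:,1],q[:,2]*1000)]); print('   ',G[v,238:254])
```

```text
hole2 [[243.84378269 183.45004667]]
170 [(-40, -50, 61), (-4, 25, 131), (0, 27, 133), (3, 28, 136), (5, 26, 135), (10, 32, 141), (14, 34, 144), (17, 32, 143), (17, 26, 139), (17, 18, 133), (-38, -129, 0), (-35, -130, 0), (-31, -129, 1), (-28, -130, 2), (-26, -134, 0), (-22, -134, 1)]
    [135 116  77  46  32  18  12   5  21  67 127 150 155 156 156 154]
172 [(-35, -38, 63), (-35, -45, 57), (-31, -44, 60), (-2, 16, 117), (1, 17, 119), (12, 36, 138), (15, 36, 138), (18, 35, 138), (7, 0, 108), (-36, -115, 3), (-35, -122, -2), (-31, -120, 0), (-28, -122, 0), (-25, -125, -1), (-22, -124, 0), (-18, -125, 0)]
    [183 177 147  97  64  30  15  20  60 117 145 156 159 158 158 158]
174 [(-35, -36, 57), (-30, -35, 59), (-26, -33, 62), (-25, -38, 58), (-1, 11, 105), (0, 7, 103), (4, 8, 105), (5, 5, 103), (7, 1, 101), (6, -8, 93), (-28, -104, 5), (-28, -113, -1), (-24, -112, 0), (-20, -112, 1), (-17, -113, 2), (-14, -113, 3)]
    [177 185 181 165 116  70  60  55  69  95 132 153 159 155 156 157]
176 [(-29, -22, 61), (-26, -23, 62), (-24, -27, 59), (-21, -29, 59), (-17, -27, 61), (-2, 0, 89), (1, 2, 
[... 1271 characters left out ...]
, (10, 1, 62), (12, -2, 59), (16, -1, 61), (18, -3, 60), (20, -6, 59), (25, -3, 63), (26, -8, 59)]
    [93 93 85 85 90 96 95 90 87 90 90 92 93 94 93 94]
186 [(-12, 16, 59), (-9, 15, 59), (-6, 14, 59), (-4, 12, 58), (0, 17, 64), (1, 10, 58), (4, 10, 60), (7, 10, 60), (9, 6, 58), (13, 8, 61), (16, 9, 62), (17, 2, 57), (19, 0, 55), (25, 5, 62), (27, 1, 60), (30, 2, 61)]
    [91 94 93 89 94 95 92 90 93 90 94 94 94 94 91 92]
188 [(-9, 24, 58), (-6, 24, 59), (-3, 22, 58), (-1, 19, 57), (3, 22, 61), (5, 20, 60), (7, 17, 58), (10, 17, 59), (13, 16, 59), (15, 12, 56), (19, 14, 60), (22, 14, 60), (25, 13, 61), (26, 8, 57), (28, 5, 55), (30, 1, 52)]
    [91 94 95 93 91 94 93 95 94 93 93 94 92 89 89 92]
```

The tube still leans ~31°, and its foot sits at y≈-15 mm, outside hole 2. The slanted foot rode over the rim instead of turning, and no significant force showed. New plan: lower the foot beside the rack's far wall and draw the tube towards the rack, so the wall pushes the foot under the cap and swings the tube upright. First I check that the space there is clear.

```bash
cat >> h.py <<'E'
RC=np.array([.556,-.1348,0]);RY=-.2117
def K_to(rx,ry,z,turn=False):
    "shift (cm) bringing pivot to rack coords rx,ry mm, height z; turn: with tool y made parallel to rack x"
    s=robot.sense(); R=s['tcp_rot']; yaw=np.degrees(np.arctan2(R[1,1],R[0,1])-RY)
    o=np.array([0,-.0033,.1735]); p=s['tool_pos']+R@o
    R2=R@Rz(np.radians(yaw)) if turn else R
    t=RC+Rz(RY)@np.array([rx,ry,0])/1000+[0,0,z/1000]
    print('cm',(R.T@(t-R2@o-s['tool_pos'])*100).round(2),'yaw',yaw.round(1),'P rack',((p-RC)@Rz(RY)*1000).round(1),'F',s['wrist_force'].round(1),'t',s['time_s'],'gap',round(s['finger_gap'],4))
E
python3 - <<'E'
from h import *
z=np.load('pics/top0.npz');Q=pts('top',z['d']);k=(Q-RC)@Rz(RY)*1000
m=(k[...,0]>32)&(k[...,0]<150)&(k[...,1]>-30)&(k[...,1]<130)&(k[...,2]>12)&(k[...,2]<200)
for r in k[m][::3].round(0)[:40]: print(r.astype(int).tolist(),end=' ')
print();K_to(92,50,175,True)
E
```

```text
[138, 56, 14] 
cm [-5.06  5.78 -3.58] yaw 31.7 P rack [ 16.9  61.  138.8] F [-0.2 -0.1  0.4] t 10.575 gap 0.0191
```

```bash
python3 -m pendant '[{"claw":255,"x":0,"y":0,"z":-3.6,"yaw":0},{"claw":255,"x":-1.7,"y":2,"z":-3.6,"yaw":10},{"claw":255,"x":-3.4,"y":4,"z":-3.6,"yaw":20},{"claw":255,"x":-5.1,"y":5.8,"z":-3.6,"yaw":30},{"claw":255,"x":-5.1,"y":5.8,"z":-3.6,"yaw":31.7}]'; python3 -c "
from h import *
K_to(92,50,110)"
```

```text
time_s: 11.2
tool_pos: [0.6603, -0.1068, 0.3484]
tcp_rot: [[0.211, 0.977, 0.006], [0.977, -0.211, -0.002], [-0.0, 0.006, -1.0]]
wrist_force: [-0.4, 0.6, -0.9]
finger_gap: 0.019
cm [ 0.08 -0.22  6.49] yaw -0.0 P rack [ 93.9  49.3 174.9] F [-0.4  0.6 -0.9] t 11.2 gap 0.019
```

```bash
python3 -m pendant '[{"claw":255,"x":0.1,"y":0,"z":3,"yaw":0},{"claw":255,"x":0.1,"y":0,"z":6.5,"yaw":0},{"claw":255,"x":0.1,"y":-1,"z":6.5,"yaw":0},{"claw":255,"x":0.1,"y":-2,"z":6.5,"yaw":0},{"claw":255,"x":0.1,"y":-2.5,"z":6.5,"yaw":0}]'; python3 -c "
from h import *
K_to(38.5,50,110)"
```

```text
time_s: 11.82
tool_pos: [0.6372, -0.1008, 0.2858]
tcp_rot: [[0.211, 0.977, 0.013], [0.978, -0.211, -0.004], [-0.001, 0.013, -1.0]]
wrist_force: [4.0, -0.1, 2.8]
finger_gap: 0.0189
cm [-0.02 -3.27  0.18] yaw -0.0 P rack [ 71.2  50.2 112.3] F [ 4.  -0.1  2.8] t 11.825 gap 0.0189
```

```bash
python3 -m pendant '[{"claw":255,"x":0,"y":-0.6,"z":0.1,"yaw":0},{"claw":255,"x":0,"y":-1.2,"z":0.1,"yaw":0},{"claw":255,"x":0,"y":-1.8,"z":0,"yaw":0},{"claw":255,"x":0,"y":-2.6,"z":0,"yaw":0},{"claw":255,"x":0,"y":-3.3,"z":0,"yaw":0}]'
python3 - <<'E'
from h import *
K_to(38.5,50,110)
z,_=snap('scene','s6')
cv2.imwrite('pics/c7.png',cv2.resize(z[120:210,195:275],None,fx=6,fy=6,interpolation=cv2.INTER_CUBIC))
E
```

```text
time_s: 12.45
tool_pos: [0.6041, -0.0936, 0.2851]
tcp_rot: [[0.211, 0.977, 0.012], [0.978, -0.211, -0.003], [-0.001, 0.012, -1.0]]
wrist_force: [3.0, -0.9, 1.8]
finger_gap: 0.0192
cm [-0.02  0.13  0.16] yaw -0.0 P rack [ 37.1  50.2 111.6] F [ 3.  -0.9  1.8] t 12.45 gap 0.0192
```

View pics/c7.png

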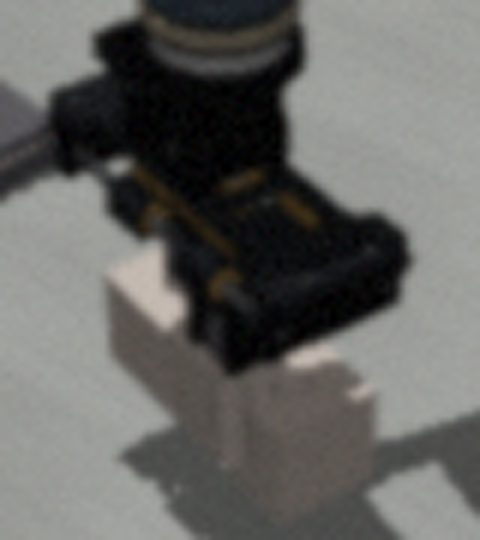

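The barrel now hangs along the rack's side face, at crop (232,375–465), and looks upright. I'll measure the tilt by depth.

```bash
cat > tilt.py <<'E'
from h import *
import sys
def tilt(f,zlo,zhi):
    s=robot.sense();R=s['tcp_rot'];p=s['tool_pos']+R@np.array([0,-.0033,.1735])
    P=pts('scene',np.load(f)['d']);k=(P-p)@Rz(RY)*1000; h=P[...,2]*1000
    m=(abs(k[...,0])<25)&(abs(k[...,1])<15)&(h>zlo)&(h<zhi)&(k[...,0]>-14 )
    q=np.c_[k[m][:,:2],h[m]]
    for a in range(zlo,zhi,6):
        g=q[(q[:,2]>=a)&(q[:,2]<a+6)]
        if len(g): print(a,len(g),'x',g[:,0].max().round(1),np.median(g[:,0]).round(1),'y',g[:,1].min().round(1),g[:,1].max().round(1))
if __name__=='__main__': tilt(sys.argv[1],int(sys.argv[2]),int(sys.argv[3]))
E
python3 tilt.py pics/s6.npz 14 100
```

```text
14 3 x -4.1 -4.5 y 0.8 8.5
20 4 x -4.7 -4.9 y 0.6 14.0
26 5 x 3.1 -3.7 y 5.8 13.0
32 12 x 12.7 5.5 y -1.8 10.1
38 13 x 12.4 1.7 y 1.2 13.3
44 13 x 13.3 5.6 y 1.0 13.3
50 10 x 12.6 -0.4 y 0.4 13.7
56 23 x 12.9 -6.3 y -9.2 14.4
62 11 x 11.9 1.9 y -9.9 11.2
68 10 x 12.6 9.5 y -7.6 8.8
74 8 x 13.1 9.8 y -4.8 7.7
80 8 x 12.8 8.6 y -2.9 7.6
86 9 x 13.3 9.8 y -3.2 8.6
92 4 x 14.0 12.5 y -0.3 9.3
98 1 x 13.7 13.7 y -0.6 -0.6
```

The barrel's front stays at x≈12.7 mm over z 32–95, so the tube is upright to within about 1°. I'll lift it over hole 2 and re-measure.

```bash
python3 -m pendant '[{"claw":255,"x":0,"y":0.1,"z":-2.5,"yaw":0},{"claw":255,"x":0,"y":0.1,"z":-5.2,"yaw":0},{"claw":255,"x":0,"y":-2,"z":-5.2,"yaw":0},{"claw":255,"x":0,"y":-3.9,"z":-5.2,"yaw":0},{"claw":255,"x":0,"y":-3.9,"z":-5.2,"yaw":0}]'
python3 - <<'E'
from h import *
K_to(-2.5,50,140)
z,_=snap('scene','s7')
cv2.imwrite('pics/c8.png',cv2.resize(z[110:210,195:275],None,fx=6,fy=6,interpolation=cv2.INTER_CUBIC))
print(proj('scene',H2+[0,0,.06]))
E
python3 tilt.py pics/s7.npz 62 140
```

```text
time_s: 13.12
tool_pos: [0.5619, -0.084, 0.3351]
tcp_rot: [[0.21, 0.978, 0.001], [0.978, -0.21, -0.0], [0.0, 0.001, -1.0]]
wrist_force: [1.0, -0.5, -0.0]
finger_gap: 0.019
cm [-0.1   0.54  2.16] yaw -0.0 P rack [ -8.   51.  161.6] F [ 1.  -0.5 -0. ] t 13.125 gap 0.019
[[243.84378269 183.45004667]]
62 9 x 23.0 -1.9 y -12.0 12.4
74 1 x -0.5 -0.5 y 6.3 6.3
80 10 x 9.4 6.4 y -2.2 7.7
86 8 x 8.0 5.2 y -2.7 9.5
92 9 x 9.9 3.5 y 0.6 9.0
98 9 x 8.4 4.7 y -3.4 9.2
104 9 x 7.4 5.6 y -2.7 9.9
110 9 x 9.3 5.2 y -1.7 9.3
116 9 x 10.3 6.1 y 1.5 8.5
122 7 x 9.9 5.1 y -2.8 9.3
128 7 x 8.9 7.2 y -0.2 8.4
134 9 x 9.9 6.3 y -3.7 11.0
```

View pics/c8.png

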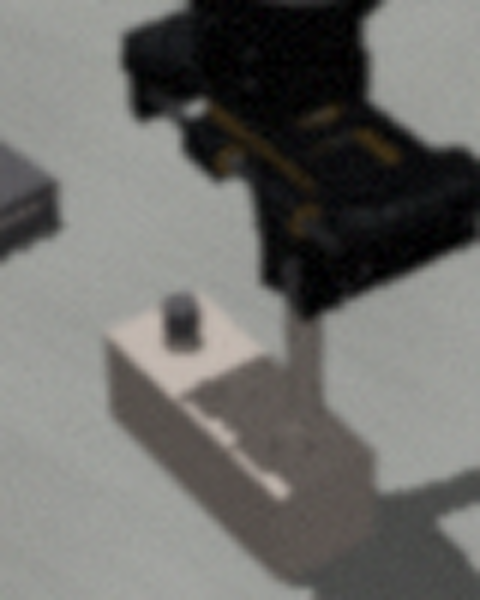

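The tube hangs upright over the rack, with the barrel at crop x 287–322. I'll measure its axis and hole 2 in the same camera, so calibration error cancels.

Run:
```python
from h import *
np.set_printoptions(precision=2,suppress=True)
im=np.load('pics/scene0.npz')['im'];g=cv2.cvtColor(im,cv2.COLOR_BGR2GRAY).astype(float)
for (u0,v0) in((243,183),(234,175)):
    w=g[v0-5:v0+6,u0-5:u0+6];d=np.clip(165-w,0,60);d[d<25]=0
    V,U=np.mgrid[v0-5:v0+6,u0-5:u0+6];c=(U*d).sum()/d.sum(),(V*d).sum()/d.sum()
    h=ray('scene',*c,.06); print('hole',np.array(c),'rack',(h-RC)@Rz(RY)*1000)
z=np.load('pics/s7.npz');P=pts('scene',z['d']);k=(P-RC)@Rz(RY)*1000
o=(np.array(imaging.camera_info('scene')['origin'])-RC)@Rz(RY)*1000
G=cv2.cvtColor(z['im'],cv2.COLOR_BGR2GRAY).astype(int)
A=[]
for v in range(164,184):
    r=[u for u in range(236,256) if abs(k[v,u,0])<22 and abs(k[v,u,1]-50)<20 and 66<k[v,u,2]<140]
    if 4<=len(r)<=8:
        # silhouette centre, weighted by surface: use depth centre
        c=np.mean(r); q=k[v,[int(np.floor(c)),int(np.ceil(c))]].mean(0)
        d=o-q;d=d[:2]/np.hypot(*d[:2]); A.append(np.r_[v,c,len(r),q[:2]-8.5*d,q[2]])
A=np.array(A);print(A); print(np.median(A[:,3:5],0))
```

```text
hole [243.23 183.52] rack [ 1.93 48.89 60.  ]
hole [233.82 174.72] rack [ 1.37 -1.5  60.  ]
[[165.   245.     5.    -4.94  49.36 136.37]
 [166.   245.     5.    -4.18  50.37 133.66]
 [167.   245.     5.    -3.64  51.08 130.64]
 [168.   245.     5.    -5.77  48.09 123.81]
 [169.   245.5    6.    -5.25  51.28 122.42]
 [170.   245.5    6.    -4.75  51.93 119.3 ]
 [171.   245.5    6.    -5.69  50.59 114.1 ]
 [172.   245.5    6.    -5.45  50.88 110.57]
 [173.   245.5    6.    -5.55  50.72 106.56]
 [174.   245.5    6.    -8.01  47.29  99.06]
 [175.   245.5    6.    -6.02  49.99  98.04]
 [176.   245.5    6.    -5.9   50.11  94.27]
 [177.   245.5    6.    -5.89  50.09  90.34]
 [178.   245.5    6.    -5.7   50.31  86.64]
 [179.   245.5    4.    -5.07  51.15  83.6 ]]
[-5.55 50.37]
```

```bash
python3 -m pendant '[{"claw":255,"x":-0.12,"y":0.72,"z":0,"yaw":0},{"claw":255,"x":-0.12,"y":0.72,"z":0.8,"yaw":0},{"claw":255,"x":-0.12,"y":0.72,"z":1.4,"yaw":0},{"claw":255,"x":-0.12,"y":0.72,"z":2.0,"yaw":0},{"claw":255,"x":-0.12,"y":0.72,"z":2.4,"yaw":0}]'; python3 -c "
from h import *
K_to(0,50,111)"
```

```text
time_s: 13.8
tool_pos: [0.5698, -0.0871, 0.3108]
tcp_rot: [[0.21, 0.978, 0.003], [0.978, -0.21, -0.001], [-0.0, 0.003, -1.0]]
wrist_force: [-1.6, -0.3, 0.6]
finger_gap: 0.0192
cm [ 0.06 -0.08  2.63] yaw -0.0 P rack [  0.7  49.4 137.3] F [-1.6 -0.3  0.6] t 13.8 gap 0.0192
```

```bash
python3 -m pendant '[{"claw":255,"x":0,"y":0,"z":0.3,"yaw":0},{"claw":255,"x":0,"y":0,"z":0.6,"yaw":0},{"claw":255,"x":0,"y":0,"z":0.6,"yaw":0}]'; python3 -c "
from h import *
K_to(0,50,111)"
```

```text
time_s: 14.18
tool_pos: [0.5696, -0.0872, 0.3045]
tcp_rot: [[0.21, 0.978, 0.002], [0.978, -0.21, -0.001], [-0.0, 0.002, -1.0]]
wrist_force: [-1.4, 0.8, -0.5]
finger_gap: 0.0195
cm [ 0.06 -0.05  2.  ] yaw -0.0 P rack [  0.4  49.4 131. ] F [-1.4  0.8 -0.5] t 14.175 gap 0.0195
```

No upward force with the foot ~12 mm below the rim, so it is in the hole. I'll keep lowering.

```bash
python3 -m pendant '[{"claw":255,"x":0,"y":0,"z":0.5,"yaw":0},{"claw":255,"x":0,"y":0,"z":1.0,"yaw":0},{"claw":255,"x":0,"y":0,"z":1.5,"yaw":0}]'; python3 -m pendant '[{"claw":255,"x":0,"y":0,"z":0.4,"yaw":0},{"claw":255,"x":0,"y":0,"z":0.8,"yaw":0}]'
```

```text
time_s: 14.55
tool_pos: [0.5695, -0.0872, 0.2891]
tcp_rot: [[0.21, 0.978, 0.002], [0.978, -0.21, -0.001], [-0.0, 0.002, -1.0]]
wrist_force: [-2.1, -1.1, 1.2]
finger_gap: 0.0189
time_s: 14.8
tool_pos: [0.5694, -0.0872, 0.2807]
tcp_rot: [[0.21, 0.978, 0.001], [0.978, -0.21, -0.001], [-0.0, 0.001, -1.0]]
wrist_force: [-2.5, -1.5, 1.2]
finger_gap: 0.0189
```

```bash
python3 -m pendant '[{"claw":255,"x":0,"y":0,"z":0.4,"yaw":0},{"claw":255,"x":0,"y":0,"z":0.7,"yaw":0}]'; python3 -m pendant '[{"claw":255,"x":0,"y":0,"z":0.2,"yaw":0},{"claw":255,"x":0,"y":0,"z":0.3,"yaw":0}]'
```

```text
time_s: 15.05
tool_pos: [0.5693, -0.0871, 0.2734]
tcp_rot: [[0.21, 0.978, 0.0], [0.978, -0.21, -0.0], [-0.0, 0.0, -1.0]]
wrist_force: [-2.9, -0.8, 1.4]
finger_gap: 0.0188
time_s: 15.3
tool_pos: [0.5692, -0.0871, 0.2703]
tcp_rot: [[0.21, 0.978, -0.0], [0.978, -0.21, -0.0], [-0.0, -0.0, -1.0]]
wrist_force: [-2.7, -0.9, 2.7]
finger_gap: 0.0187
```

```bash
python3 -m pendant '[{"claw":255,"x":0,"y":0,"z":0.15,"yaw":0},{"claw":255,"x":0,"y":0,"z":0.25,"yaw":0}]'; python3 -m pendant '[{"claw":255,"x":0,"y":0,"z":0.15,"yaw":0},{"claw":255,"x":0,"y":0,"z":0.25,"yaw":0}]'
```

```text
time_s: 15.55
tool_pos: [0.5693, -0.0872, 0.2697]
tcp_rot: [[0.21, 0.978, 0.001], [0.978, -0.21, -0.001], [-0.001, 0.001, -1.0]]
wrist_force: [-6.4, 0.1, 17.0]
finger_gap: 0.0187
time_s: 15.8
tool_pos: [0.5693, -0.0871, 0.2696]
tcp_rot: [[0.209, 0.978, 0.001], [0.978, -0.209, -0.001], [-0.001, 0.002, -1.0]]
wrist_force: [-7.5, 0.6, 21.2]
finger_gap: 0.0191
```

The tube bottoms exactly at the expected height (cap centre at 96 mm). I'll release it and retreat.

```bash
python3 -m pendant '[{"claw":100,"x":0,"y":0,"z":-0.1,"yaw":0},{"claw":100,"x":0,"y":0,"z":-0.1,"yaw":0},{"claw":60,"x":0,"y":0,"z":-0.1,"yaw":0},{"claw":60,"x":0,"y":0,"z":-0.1,"yaw":0},{"claw":60,"x":0,"y":0,"z":-0.1,"yaw":0}]';python3 -m pendant '[{"claw":60,"x":0,"y":0,"z":-3,"yaw":0},{"claw":60,"x":0,"y":0,"z":-8,"yaw":0},{"claw":60,"x":0,"y":0,"z":-13,"yaw":0},{"claw":60,"x":0,"y":-6,"z":-13,"yaw":0},{"claw":60,"x":0,"y":-11,"z":-13,"yaw":0}]'
python3 - <<'E'
from h import *
a,_=snap('scene','s8')
A=cv2.resize(a[130:220,195:285],None,fx=5,fy=5,interpolation=cv2.INTER_CUBIC)
B=cv2.resize(a[150:240,285:350],None,fx=5,fy=5,interpolation=cv2.INTER_CUBIC)
cv2.imwrite('pics/c9.png',np.hstack([A,B]))
P=pts('scene',np.load('pics/s8.npz')['d']);k=(P-RC)@Rz(RY)*1000
m=(abs(k[...,0])<20)&(abs(k[...,1]-50)<20)&(k[...,2]>70);q=k[m];print(m.sum(),np.sort(q[:,2])[-15:].round(0),q[q[:,2]>98].mean(0).round(1))
E
```

```text
time_s: 16.42
tool_pos: [0.5693, -0.0871, 0.2704]
tcp_rot: [[0.209, 0.978, 0.001], [0.978, -0.209, -0.001], [-0.001, 0.001, -1.0]]
wrist_force: [-0.1, -0.1, 0.2]
finger_gap: 0.061
time_s: 17.05
tool_pos: [0.4601, -0.0635, 0.4007]
tcp_rot: [[0.209, 0.978, 0.002], [0.978, -0.209, -0.002], [-0.001, 0.002, -1.0]]
wrist_force: [-0.1, 0.3, 0.8]
finger_gap: 0.0663
72 [105. 106. 106. 106. 106. 106. 106. 106. 107. 107. 107. 107. 107. 107.
 108.] [  1.7  50.5 104.5]
```

View pics/c9.png

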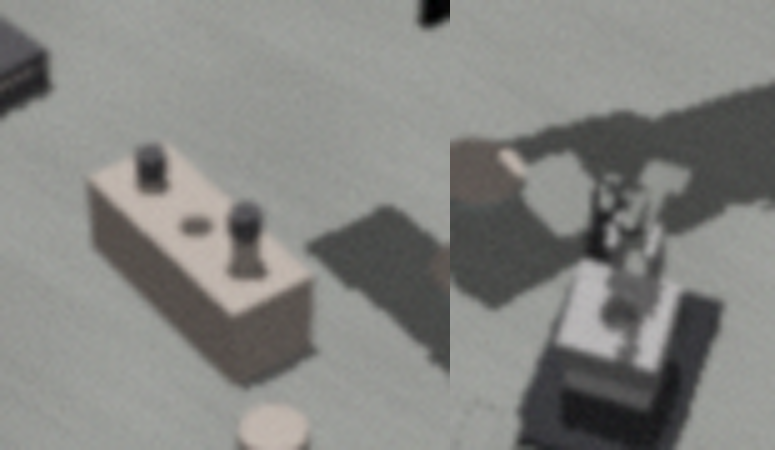

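Tube 2's cap, at crop (246,215), stands upright in hole 2 with its top at ~106 mm (105 expected). The lever pad is still at scene (328,185.6), the same as just after catching. The short tube and jar have not moved. Handing in.

```bash
python3 -c "
from bench import order
print(order.job_done())"
```

```text
the job is handed in; nothing more can be done
None
```

The job is handed in at about 17 s of robot time: the lever is caught down, and the tube stands upright and fully home in rack hole 2.

- **Lever:** I pressed the pad down in about 4 mm steps, backing off after each to check, until it held by itself. The readings while pressing stayed near 6 N, and the pad force fell to zero once the lever caught. In the last picture its pad is at the same pixel as just after catching.
- **Tube:** I drew it out along its slant by the cap. My first try at standing it up, by dipping the tilted foot into the hole and swinging it, failed because the foot slid out over the rim; no notable force showed. I then pivoted the tube upright against the rack's side wall (about 5 N) and lowered it into hole 2. It bottomed with about 21 N on the floor before I let go.
- **Last checks:** the top of the tube reads about 106 mm above the bench, against 105 mm expected when fully home. The gripper is open, clear and reading about 0 N.
- **Bystanders:** the short tube and jar look untouched in the last picture. I did not re-check the dish, flask, slide box, forceps or pot individually.
- **Disagreement:** the two cameras disagreed by about 2–3 mm on where hole 2 is. I used the scene camera for both the tube and the hole, and the tube went in without jamming.

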